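# Bring the electrode to the waste beaker for rinsing

## Task

Get the electrode ready to be rinsed: with a fingertip, push the stand's arm round until the electrode hangs over the middle of the wide beaker, then press the arm gently straight down until its sleeve rests on the stop collar, so that the electrode's tip is inside the beaker. Push on the arm, never on the electrode itself; do not squeeze or lift the arm, and leave the beakers and bottles standing where they are. Finish with the hand clear of everything.

Things in the scene. Friction and masses are not known exactly. Their poses are not given: they have to be found in the camera images.
- stand: Electrode stand, fixed: grey plate 170 x 110 x 14 mm with an upright steel rod, 12 mm thick, 300 mm tall. Origin on the bench on the rod's axis; the plate reaches 35 mm to its +x and 135 mm to its -x. On the rod a dark stop collar and, above it, the sleeve that turns and slides: black hub of 32 mm diameter, to 10 mm above the arm's top, with a clamp knob behind, up to 40 mm from the axis, opposite the arm.
- swing (a joint): Turning of the arm about the rod, rad. 0: the arm points along the stand's -x; grows counter-clockwise seen from above; limits -2.2 and 2.2. Friction of 0.15 N m (about 1.4 N at 110 mm from the rod) keeps it where it is left.
- lowering (a joint): How far sleeve, arm and electrode have slid down the rod, m: 0.06 is on the stop collar, -0.02 the upper limit; starts between 0 and 0.01. The weight is spring-balanced and a 3 N friction brake holds it at any height: pressing with 3 to 6 N moves it down.
- boom_top (a point): Middle of the flat top face of the arm, 110 mm from the rod's axis; 251 mm above the bench less the lowering. The arm is a level aluminium bar 14 mm wide and 16 mm high, free to push or press from 25 to 150 mm from the rod's axis; then comes a black holder block, 158 to 202 mm from the axis, 48 mm wide and 16 mm high.
- electrode_tip (a point): Lowest point of the electrode, 180 mm from the rod's axis; 118 mm above the bench less the lowering.
- electrode: Cordless electrode, upright in the holder block at the end of the arm, not to be touched: glass shaft 12 mm thick reaching 117 mm below the arm's underside, grey head 25 mm thick standing 35 mm above the arm's top. Origin on its axis at mid height of the arm, 243 mm above the bench less the lowering.
- beaker: The wide beaker, loose empty clear glass, 70 mm outer diameter, 95 mm tall, wall 2.5 mm. Origin at the centre of its underside. It stands on the bench to one side of the stand, 170 to 190 mm from the rod's axis, so on the electrode's circle.
- small_beaker: Another beaker, narrower: 48 mm outer diameter, 78 mm tall, loose clear glass, on the other side of the stand, also on the electrode's circle. Not the target. Origin at the centre of its underside.
- wash_bottle: Loose white squeeze bottle of 70 mm diameter with a grey cap and a bent spout 70 mm long, 200 mm tall over all; stands by. Origin at the centre of its underside.
- reagent_bottle: Loose amber bottle of 60 mm diameter with a black cap, 125 mm tall; stands by. Origin at the centre of its underside.
- storage_cap: Loose little electrode storage vial, 22 mm in diameter, 44 mm tall, stands by. Origin at the centre of its underside.
- boom: The arm itself, bar and holder block as told under boom_top. Origin on the rod's axis at mid height of the bar, 243 mm above the bench less the lowering; the bar lies along its own -x.
There are look-alikes about, which are no part of the job. Leave any blue or purple look-alike of the beaker alone.

How it is judged:
By the outcome, as a careful person would: the job done as asked, in the order asked, and still so for the second after the job is handed in, with the robot touching nothing.
It also fails if it takes over 48 s, if anything falls off the work surface, if the arm or the gripper's body presses on something with over 40 N, if the wrist force passes 120 N, or if a joint passes its speed limit or range.

## Robot

A 6-joint arm with a two-finger parallel gripper is mounted at the origin on the work surface. World frame = base frame: x ahead of the robot, y to its left, z up, the work surface at z = 0. Lengths are in m, angles in degrees, forces in N, time in s.
With the tool pointing down it reaches from about 0.3 to 0.85 m from the base axis. Payload 5.4 kg.
Tool frame: the origin (TCP) lies at the very end of the fingers, on their centre line; the grasp point (between the pads) lies 19 mm behind it; z points along the fingers, x is the direction in which the jaws open and shut, and the axes are right-handed (so a half turn about z gives the same grasp; the last joint's range is limited). The gripper opens to 85 mm and grips with 20 to 120 N. Pads are 22 mm wide; open, the fingers measure 114 mm over their backs; the gripper's body (76 mm by 85 mm) begins 54 mm behind the grasp point. The pads swing forward as they close: fully open they stand 13 mm farther back than shut.
Start: joints at [58.321, 9.076, 91.501, -0, 79.423, -12.038], TCP at [0.193, 0.542, 0.231] pointing down, gripper open.
Joint ranges: [-166.64, 166.64], [-54.1, 131.32], [10.49, 154.53], [-73.88, 253.88], [9.74, 151.15], [-171.62, 171.62]. Speed limits (degrees/s): [147.25, 147.25, 180, 180, 180, 180].

## Interface

Orientations are given as [roll, pitch, yaw] about the fixed x, y, z axes, in that order (R = Rz(yaw) Ry(pitch) Rx(roll)).
In Python, from station import read_state, camera, r gives the robot as it stands.
- The arm moves only by the tool drive_tool, never from a script. Its argument "motion" is a list of rows, each an object with "travel": the shift along the world's x, y, z in mm, a list of three; "delta_rot": the turn, a rotation vector about the world's x, y, z in rad, a list of three; "grip": the closure, from -1 (fully open) to 1 (shut). A call has 1 to 10 rows; each row is the pose to reach, as a shift and turn from the pose measured when the call began; what a row does not reach only later rows make up. A row lasts 1/10 s, in which the tool goes at most 50 mm and 8.59 degrees, less where a joint would pass 70% of its speed; a pose out of reach is approached as far as the arm can. A call with a gripper value outside its range is refused whole. The fingers move at their own pace and stop on an object; the grip force is fixed at half the most. Time passes only in rows, so rows that repeat a pose let the fingers close. It gives the time, the measured TCP pose, the force and the opening at its end, in the units of the state.
- read_state(): the state, without advancing time (a new reading comes with each control period).
- camera(name): name is "scene" or "top" or "wrist"; returns a dict with "frame" (480x640x3 uint8, red, green, blue), "fx", "fy", "cx", "cy" (pixels), "xyz" and "rotation" of the camera in the world; the wrist camera has in their place "hand_eye" (4x4, takes a point from camera to tool coordinates, whose origin is the TCP and whose axes are the tool frame's). Camera axes: x right, y up, looking along -z (the intrinsics and any distortion apply to the point x, -y, -z); pixel columns grow to the right and rows downward; lengths in m; the calibration is good to about 2 mm. A picture is of the moment at which its call begins: read the wrist's pose just before it. There is no depth.
- r.close_job(): hands the job in, once; it reports no verdict.
The state is a dict: "time_s": time; "joints": joint angles; "dq": joint speeds; "joint_torque": joint torques, N m; "position": TCP position; "tool_rot": TCP orientation; "wrist_force": force on the tool from outside, world axes, zero at the start; "ft_torque": the same for the moment, N m; "finger_gap": opening from 0.0 (shut) to 1.0 (fully open).
Only numpy, scipy, OpenCV 4.12 (cv2) and the standard library are available. Lean on these libraries where they do the work, as an engineer would, in place of code of your own. Each camera call takes 0.05 s, during which the arm holds its last target.

## Working session

There is one attempt and no reset: what is moved stays moved. The work goes in short steps, Python scripts to look and compute and a tool call to move; the robot and the scene stay as the last step left them, time stands still between calls to the robot, and variables do not carry over. Pictures are saved under pics/ and viewed, and the job is handed in when it is done.

Besides the shell and the picture viewer there is one more tool, called after "Request:" by a JSON object that holds its "api" and its "payload". drive_tool: Moves the arm, as the interface text tells. Its arguments: {"type":"object","properties":{"motion":{"type":"array","items":{"type":"object","properties":{"travel":{"type":"array","items":{"type":"number"}},"delta_rot":{"type":"array","items":{"type":"number"}},"grip":{"type":"number"}}}}},"required":["motion"]}

```bash
mkdir -p pics; ls
python3 - <<'E'
from station import read_state,camera
import cv2,pickle
print(read_state())
for n in("scene","top","wrist"):
    c=camera(n); pickle.dump(c,open(f"pics/{n}0.pkl","wb")); cv2.imwrite(f"pics/{n}0.png",c["frame"][...,::-1])
    print(n,{k:v for k,v in c.items() if k!="frame"})
E
```

```text
pics
{'time_s': 0.0, 'joints': array([ 5.83222651e+01,  9.11259975e+00,  9.15718266e+01, -6.28422976e-04,
        7.94220680e+01, -1.20380497e+01]), 'dq': array([ 0.07004923,  0.04388206, -0.07142445,  0.03482379, -0.0323685 ,
       -0.00033706]), 'joint_torque': array([ 7.21554388e-04, -3.95998013e+01, -3.31429195e+01, -2.28701415e-04,
        8.27984040e-03,  3.14973200e-06]), 'position': array([0.19296721, 0.54102564, 0.23032041]), 'tool_rot': array([-1.79978393e+02,  1.04281296e-01,  7.03604504e+01]), 'wrist_force': array([-0.05799674, -0.06268299,  0.30281873]), 'ft_torque': array([-0.04656483, -0.03941338, -0.01378251]), 'finger_gap': 0.9966140855728101}
scene {'fx': 514.1348783302451, 'fy': 514.1348783302451, 'cx': 322.3440477282944, 'cy': 240.75049652335167, 'xyz': array([ 1.09006864, -0.80295115,  0.82965519]), 'rotation': array([54.84685419,  0.81312773, 31.22907335])}
top {'fx': 585.20634524867, 'fy': 585.20634524867, 'cx': 313.22022804890946, 'cy': 245.57079961652528, 'xyz': array([0.489167  , 0.01190741, 1.39311653]), 'rotation': array([  3.48406907,   0.28757516, -89.41292892])}
wrist {'fx': 356.6338503571324, 'fy': 356.6338503571324, 'cx': 316.3294301229328, 'cy': 231.54017899097016, 'hand_eye': array([[ 9.99999887e-01, -3.33080612e-04, -3.40005603e-04,
        -2.57886920e-04],
       [-4.18695438e-04, -9.55319645e-01, -2.95574358e-01,
        -7.61293422e-02],
       [-2.26363944e-04,  2.95574467e-01, -9.55319676e-01,
        -1.42981133e-01],
       [ 0.00000000e+00,  0.00000000e+00,  0.00000000e+00,
         1.00000000e+00]])}
```

View pics/scene0.png

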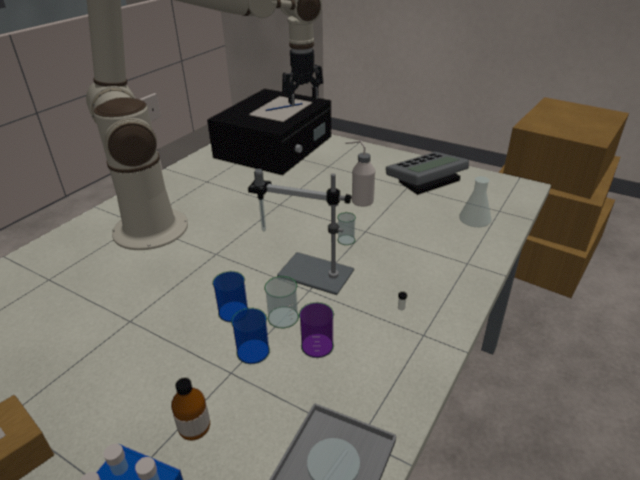

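View pics/top0.png

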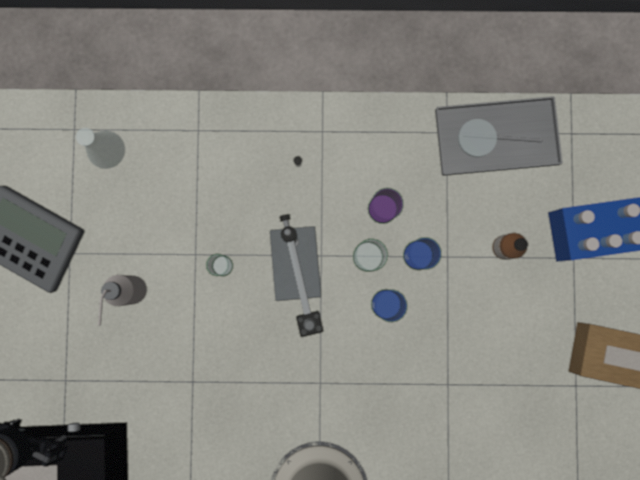

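View pics/wrist0.png

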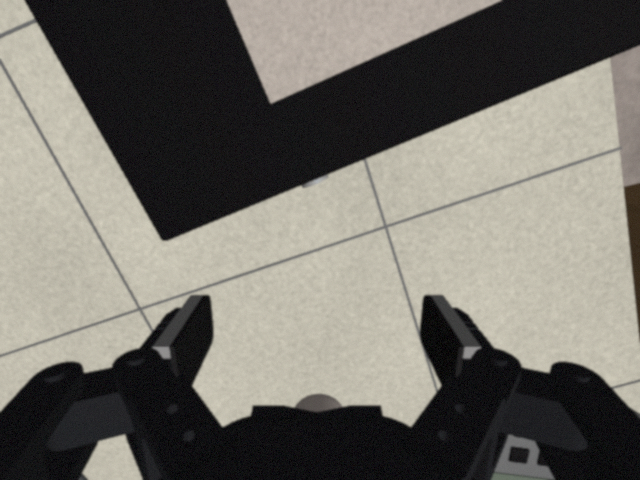

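The top picture shows these candidates for the wide beaker: clear wide (369,255), clear small (220,265), blue (421,253) and (389,305), purple (385,206), and a flask at (105,148). I choose the clear wide one at (369,255), and will check it in a close crop.

```bash
cat > h.py <<'E'
import numpy as np,pickle,cv2
from scipy.spatial.transform import Rotation as Rot
def ray(c,u,v):
    R=Rot.from_euler('xyz',c["rotation"],degrees=True).as_matrix()
    return R@np.array([(u-c["cx"])/c["fx"],-(v-c["cy"])/c["fy"],-1.0])
def onz(c,u,v,z):
    d=ray(c,u,v); return c["xyz"]+d*(z-c["xyz"][2])/d[2]
def tri(c1,p1,c2,p2):
    d1=ray(c1,*p1);d2=ray(c2,*p2)
    t=np.linalg.lstsq(np.c_[d1,-d2],c2["xyz"]-c1["xyz"],rcond=None)[0]
    a=c1["xyz"]+d1*t[0];b=c2["xyz"]+d2*t[1]
    return (a+b)/2,np.linalg.norm(a-b)
def load(n): return pickle.load(open(f"pics/{n}.pkl","rb"))
def proj(c,p):
    R=Rot.from_euler('xyz',c["rotation"],degrees=True).as_matrix()
    q=R.T@(np.asarray(p)-c["xyz"]); return np.array([c["cx"]+c["fx"]*q[0]/-q[2],c["cy"]-c["fy"]*q[1]/-q[2]])
E
python3 - <<'E'
from h import *
t=load("top0");s=load("scene0")
a=t["frame"][190:350,250:450,::-1]; cv2.imwrite("pics/c1.png",cv2.resize(a,None,fx=4,fy=4,interpolation=2)[:600])
b=s["frame"][160:340,200:380,::-1]; cv2.imwrite("pics/c2.png",cv2.resize(b,(600,600),interpolation=2))
E
```

```text
(no output)
```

View pics/c1.png

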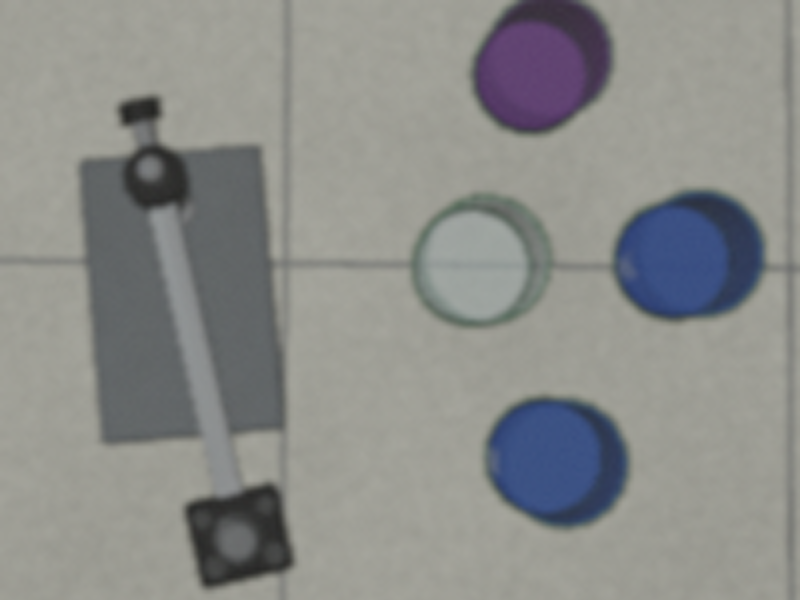

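View pics/c2.png

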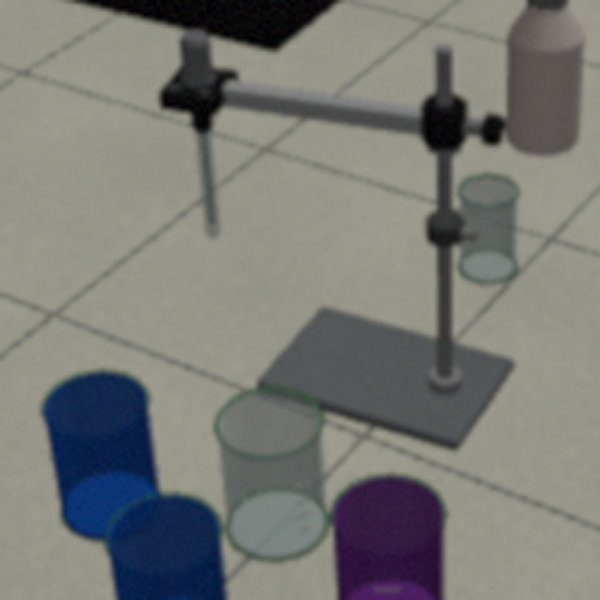

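Run:
```python
from h import *
np.set_printoptions(precision=4,suppress=True)
t=load("top0");s=load("scene0")
T=lambda u,v:(250+u/4-.375,190+v/4-.375)
S=lambda u,v:(200+u*.3-.35,160+v*.3-.35)
print("beaker bottom T",onz(t,*T(472,268),0)," rim T",onz(t,*T(488,257),.095))
print("beaker S bottom",onz(s,*S(278,525),.001),"rim",onz(s,*S(269,424),.095))
print("rod top T",onz(t,*T(150,167),.300),"S",onz(s,*S(444,50),.300), "S base",onz(s,*S(444,378),.016))
rt,g=tri(t,T(150,167),s,S(444,50));print("tri rod",rt,g)
cs=[onz(t,*T(*p),.014) for p in((80,161),(259,146),(283,429),(103,442))];print("plate",np.array(cs))
c=np.mean(cs,0);ax=((cs[0]+cs[1])-(cs[2]+cs[3]));ax/=np.linalg.norm(ax);print("plate centre",c,"rod",c+ax*.05,"yaw",np.degrees(np.arctan2(ax[1],ax[0])))
print("head T",onz(t,*T(237,540),.286-.005),"tip S/T")
print("hub T",onz(t,*T(157,178),.256))
h,g=tri(t,T(237,540),s,S(195,35));print("head tri",h,g)
for p in((158,210),(230,495)): print("bar",onz(t,*T(*p),.246))
for n,p in(("small",(220,267)),("wash",(113,292))): print(n,onz(t,*p,0))
```

```text
beaker bottom T [ 0.5488 -0.11    0.    ]  rim T [ 0.551  -0.1106  0.095 ]
beaker S bottom [ 0.5504 -0.111   0.001 ] rim [ 0.5516 -0.1136  0.095 ]
rod top T [0.5818 0.0673 0.3   ] S [0.5833 0.0627 0.3   ] S base [0.5774 0.0715 0.016 ]
tri rod [0.5815 0.067  0.2976] 0.0012769465395606194
plate [[0.6092 0.1232 0.014 ]
 [0.6192 0.0174 0.014 ]
 [0.4525 0.0017 0.014 ]
 [0.4438 0.1072 0.014 ]]
plate centre [0.5312 0.0624 0.014 ] rod [0.581  0.0671 0.014 ] yaw 5.458934511579854
head T [0.4072 0.0249 0.281 ] tip S/T
hub T [0.5802 0.066  0.256 ]
head tri [0.4069 0.0245 0.283 ] 0.0009733130121741912
bar [0.5653 0.0658 0.246 ]
bar [0.4264 0.0289 0.246 ]
small [0.5206 0.2412 0.    ]
wash [0.4586 0.4947 0.    ]
```

Measured positions:

| Item | Value |
|---|---|
| Rod | ≈ (0.581, 0.067) |
| Arm heading | ≈ -166.3° |
| Clear wide beaker | ≈ (0.550, -0.111), heading -99.8°, radius 0.181 |

The arm therefore needs to turn about +66.5° counter-clockwise. The crop confirms the target is the colourless wide beaker. I'll lift first and shut the fingers.

Request:
{"api": "drive_tool", "payload": {"motion": [{"travel":[0,0,40],"delta_rot":[0,0,0],"grip":1},{"travel":[0,0,80],"delta_rot":[0,0,0],"grip":1},{"travel":[0,0,120],"delta_rot":[0,0,-0.1],"grip":1},{"travel":[20,-30,140],"delta_rot":[0,0,-0.2],"grip":1},{"travel":[40,-65,140],"delta_rot":[0,0,-0.3],"grip":1},{"travel":[60,-100,140],"delta_rot":[0,0,-0.4],"grip":1},{"travel":[80,-135,140],"delta_rot":[0,0,-0.5],"grip":1},{"travel":[100,-170,140],"delta_rot":[0,0,-0.6],"grip":1},{"travel":[120,-205,140],"delta_rot":[0,0,-0.7],"grip":1},{"travel":[140,-240,140],"delta_rot":[0,0,-0.8],"grip":1}]}}

```text
time_s: 1.15
position: [0.3334, 0.2996, 0.3703]
tool_rot: [-180.0, 0.1, 24.3]
wrist_force: [0.6, 0.2, -0.3]
finger_gap: 0.006
```

Request:
{"api": "drive_tool", "payload": {"motion": [{"travel":[25,-40,0],"delta_rot":[0,0,-0.05],"grip":1},{"travel":[50,-80,0],"delta_rot":[0,0,-0.1],"grip":1},{"travel":[80,-120,0],"delta_rot":[0,0,-0.15],"grip":1},{"travel":[110,-160,0],"delta_rot":[0,0,-0.185],"grip":1},{"travel":[139,-190,0],"delta_rot":[0,0,-0.185],"grip":1},{"travel":[139,-204,0],"delta_rot":[0,0,-0.185],"grip":1},{"travel":[139,-204,0],"delta_rot":[0,0,-0.185],"grip":1}]}}

```text
time_s: 1.85
position: [0.4723, 0.0943, 0.3697]
tool_rot: [-180.0, 0.2, 13.5]
wrist_force: [-0.1, 0.2, 0.1]
finger_gap: 0.001
```

Run:
```python
from station import read_state,camera
import cv2,pickle
print(read_state()["position"],read_state()["tool_rot"])
for n in("scene","wrist"):
    c=camera(n); pickle.dump(c,open(f"pics/{n}1.pkl","wb")); cv2.imwrite(f"pics/{n}1.png",c["frame"][...,::-1])
```

```text
[0.47227134 0.09432012 0.36970756] [-179.96211721    0.18584046   13.53987672]
```

View pics/wrist1.png

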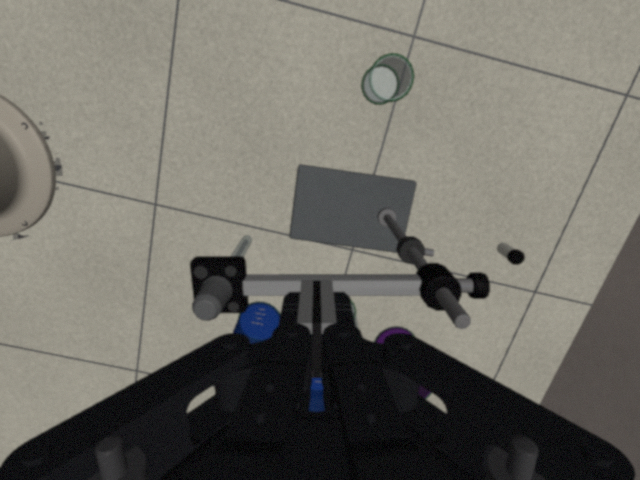

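View pics/scene1.png

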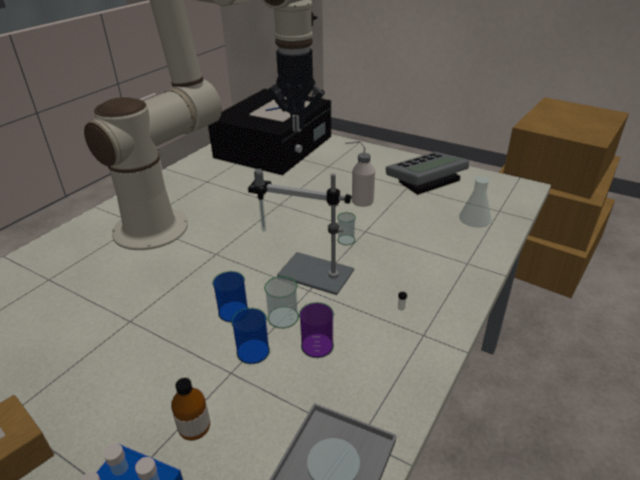

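```bash
cat >> h.py <<'E'
def wcam(c,pos,rpy):
    T=np.eye(4);T[:3,:3]=Rot.from_euler('xyz',rpy,degrees=True).as_matrix();T[:3,3]=pos
    M=T@c["hand_eye"]; d=dict(c);d["xyz"]=M[:3,3];d["rotation"]=Rot.from_matrix(M[:3,:3]).as_euler('xyz',degrees=True);return d
E
python3 - <<'E'
from h import *
np.set_printoptions(precision=4,suppress=True)
pos=[.47227,.09432,.36971];rpy=[-179.962,.186,13.54]
s=load("scene1");print("tcp in scene",proj(s,pos))
w=wcam(load("wrist1"),pos,rpy)
print("tcp in wrist",proj(w,pos))
for p in((255,285),(410,287)):print("bar",onz(w,*p,.246))
print("rod top",onz(w,461,321,.300),"rodbase",onz(w,388,215,.016))
print("head",onz(w,208,306,.281))
print("small",onz(w,379,86,.0))
E
```

```text
tcp in scene [297.1624 129.6747]
tcp in wrist [317.6608 298.9081]
bar [0.4347 0.031  0.246 ]
bar [0.5588 0.0593 0.246 ]
rod top [0.579  0.0653 0.3   ] rodbase [0.5829 0.0667 0.016 ]
head [0.4071 0.0243 0.281 ]
small [0.5234 0.2309 0.    ]
```

Request:
{"api": "drive_tool", "payload": {"motion": [{"travel":[-10,-5,0],"delta_rot":[0,0,-0.14],"grip":1},{"travel":[-10,-5,0],"delta_rot":[0,0,-0.28],"grip":1},{"travel":[-10,-5,0],"delta_rot":[0,0,-0.42],"grip":1},{"travel":[-10,-5,0],"delta_rot":[0,0,-0.56],"grip":1},{"travel":[-10,-5,0],"delta_rot":[0,0,-0.7],"grip":1},{"travel":[-10,-5,0],"delta_rot":[0,0,-0.84],"grip":1},{"travel":[-10,-5,0],"delta_rot":[0,0,-0.98],"grip":1},{"travel":[-10,-5,0],"delta_rot":[0,0,-1.12],"grip":1},{"travel":[-10,-5,0],"delta_rot":[0,0,-1.26],"grip":1},{"travel":[-10,-5,0],"delta_rot":[0,0,-1.4],"grip":1}]}}

```text
time_s: 2.95
position: [0.4609, 0.0933, 0.3707]
tool_rot: [-179.9, 0.1, -66.7]
wrist_force: [0.1, -0.9, 0.5]
finger_gap: -0.002
```

Request:
{"api": "drive_tool", "payload": {"motion": [{"travel":[0,0,-30],"delta_rot":[0,0,-0.1],"grip":1},{"travel":[0,0,-60],"delta_rot":[0,0,-0.17],"grip":1},{"travel":[0,0,-90],"delta_rot":[0,0,-0.17],"grip":1},{"travel":[0,0,-110],"delta_rot":[0,0,-0.17],"grip":1},{"travel":[0,0,-130],"delta_rot":[0,0,-0.17],"grip":1},{"travel":[0,0,-145],"delta_rot":[0,0,-0.17],"grip":1},{"travel":[0,0,-145],"delta_rot":[0,0,-0.17],"grip":1}]}}

```text
time_s: 3.65
position: [0.4587, 0.095, 0.2237]
tool_rot: [179.9, 0.2, -76.3]
wrist_force: [0.2, 0.9, -0.2]
finger_gap: -0.003
```

Run:
```python
from station import read_state,camera
import cv2,pickle
q=read_state();print(q["position"],q["tool_rot"],q["joints"])
ims=[]
for n in("scene","top"):
    c=camera(n); pickle.dump(c,open(f"pics/{n}2.pkl","wb"))
    f=c["frame"][...,::-1]; ims.append(f[100:280,180:380] if n=="scene" else f[180:360,220:420])
cv2.imwrite("pics/m2.png",cv2.resize(cv2.hconcat(ims),(800,360),interpolation=2))
```

```text
[0.45867508 0.09495633 0.22365256] [179.87766257   0.2008897  -76.25232259] [ -3.24067687  -6.7152608  108.41873127   0.15959829  78.47226819
  72.97929693]
```

View pics/m2.png

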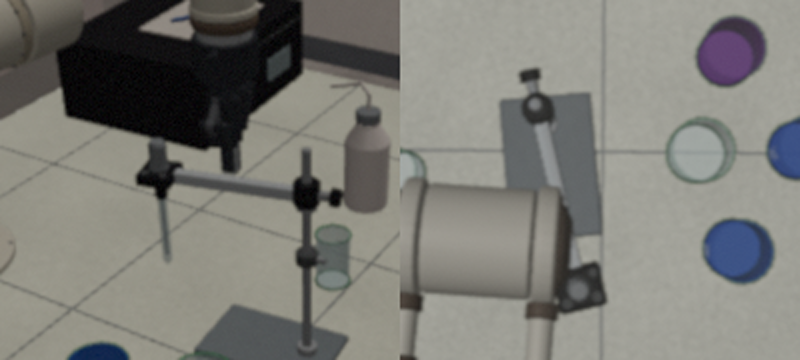

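The finger is beside the arm bar on its +y side, at radius about 112 mm and 56 mm off its line. I'll move in slowly.

Request:
{"api": "drive_tool", "payload": {"motion": [{"travel":[3,-10,0],"delta_rot":[0,0,0],"grip":1},{"travel":[5,-19,0],"delta_rot":[0,0,0],"grip":1},{"travel":[7,-27,0],"delta_rot":[0,0,0],"grip":1},{"travel":[8,-32,0],"delta_rot":[0,0,0],"grip":1},{"travel":[8,-32,0],"delta_rot":[0,0,0],"grip":1}]}}

```text
time_s: 4.25
position: [0.4688, 0.0614, 0.2265]
tool_rot: [-179.9, 0.1, -76.4]
wrist_force: [0.3, 0.5, -0.3]
finger_gap: 0.006
```

Request:
{"api": "drive_tool", "payload": {"motion": [{"travel":[0.5,-2,0],"delta_rot":[0,0,0],"grip":1},{"travel":[1,-4,0],"delta_rot":[0,0,0],"grip":1},{"travel":[1.5,-6,0],"delta_rot":[0,0,0],"grip":1},{"travel":[2,-8,0],"delta_rot":[0,0,0],"grip":1}]}}

```text
time_s: 4.65
position: [0.4706, 0.0535, 0.2263]
tool_rot: [-179.9, 0.1, -76.4]
wrist_force: [-0.8, 2.0, -0.2]
finger_gap: -0.0
```

Request:
{"api": "drive_tool", "payload": {"motion": [{"travel":[0.5,-2,0],"delta_rot":[0,0,0],"grip":1},{"travel":[1,-4,0],"delta_rot":[0,0,0],"grip":1},{"travel":[1.5,-6,0],"delta_rot":[0,0,0],"grip":1},{"travel":[2,-8,0],"delta_rot":[0,0,0],"grip":1}]}}

```text
time_s: 5.05
position: [0.4727, 0.0454, 0.2263]
tool_rot: [-179.9, 0.1, -76.4]
wrist_force: [-0.5, 1.0, 0.0]
finger_gap: -0.004
```

Contact began about 13.5 mm off the line, at 1–2 N, and the arm is turning. Next I'll work out the arc waypoints.

Run:
```python
from h import *
from station import read_state
np.set_printoptions(precision=1,suppress=True)
rod=np.array([.5807,.067]);p0=read_state()["position"][:2]
for k in range(1,13):
    th=-168.7+5*k; q=rod+.110*np.array([np.cos(np.radians(th)),np.sin(np.radians(th))])
    print(k,th,(q-p0)*1e3,"yaw %.3f"%np.radians(th+7.3+90+76.4))
```

```text
1 -163.7 [ 2.4 -9.3] yaw 0.175
2 -158.7 [  5.5 -18.4] yaw 0.262
3 -153.7 [  9.4 -27.1] yaw 0.349
4 -148.7 [ 14.  -35.6] yaw 0.436
5 -143.7 [ 19.3 -43.5] yaw 0.524
6 -138.7 [ 25.3 -51. ] yaw 0.611
7 -133.7 [ 32.  -57.9] yaw 0.698
8 -128.7 [ 39.2 -64.3] yaw 0.785
9 -123.69999999999999 [ 46.9 -69.9] yaw 0.873
10 -118.69999999999999 [ 55.1 -74.9] yaw 0.960
11 -113.69999999999999 [ 63.7 -79.1] yaw 1.047
12 -108.69999999999999 [ 72.7 -82.6] yaw 1.134
```

Request:
{"api": "drive_tool", "payload": {"motion": [{"travel":[1.2,-4.6,0],"delta_rot":[0,0,0.06],"grip":1},{"travel":[2.4,-9.3,0],"delta_rot":[0,0,0.12],"grip":1},{"travel":[3.9,-13.8,0],"delta_rot":[0,0,0.18],"grip":1},{"travel":[5.5,-18.4,0],"delta_rot":[0,0,0.24],"grip":1},{"travel":[7.4,-22.7,0],"delta_rot":[0,0,0.3],"grip":1},{"travel":[9.4,-27.1,0],"delta_rot":[0,0,0.35],"grip":1},{"travel":[11.7,-31.4,0],"delta_rot":[0,0,0.39],"grip":1},{"travel":[14,-35.6,0],"delta_rot":[0,0,0.44],"grip":1},{"travel":[16.6,-39.6,0],"delta_rot":[0,0,0.48],"grip":1},{"travel":[19.3,-43.5,0],"delta_rot":[0,0,0.52],"grip":1}]}}

```text
time_s: 6.05
position: [0.4918, 0.0015, 0.2262]
tool_rot: [-179.9, 0.2, -46.5]
wrist_force: [-1.7, 0.6, 0.1]
finger_gap: -0.001
```

Run:
```python
from station import read_state,camera
import cv2,pickle
q=read_state();print(q["position"],q["tool_rot"],q["joints"])
ims=[]
for n in("scene","top"):
    c=camera(n); pickle.dump(c,open(f"pics/{n}3.pkl","wb"))
    f=c["frame"][...,::-1]; ims.append(f[140:320,200:400] if n=="scene" else f[180:360,240:440])
cv2.imwrite("pics/m3.png",cv2.resize(cv2.hconcat(ims),(800,360),interpolation=2))
```

```text
[0.49184164 0.0014578  0.22619522] [-1.79920576e+02  1.50789090e-01 -4.64763932e+01] [-14.03444637  -3.19634825 104.8426214    0.15098179  78.43841587
  32.41168207]
```

View pics/m3.png

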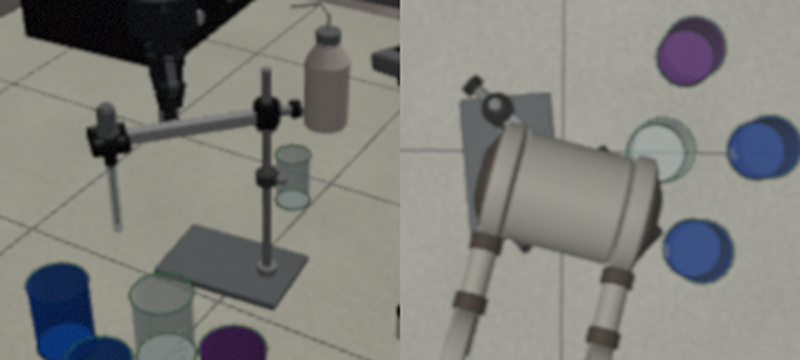

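The arm follows the finger (scene crop: electrode tip at (118,228), still well above the beakers). I'll carry on round the arc.

Request:
{"api": "drive_tool", "payload": {"motion": [{"travel":[2.9,-3.8,0],"delta_rot":[0,0,0.044],"grip":1},{"travel":[6,-7.5,0],"delta_rot":[0,0,0.087],"grip":1},{"travel":[9.3,-11,0],"delta_rot":[0,0,0.13],"grip":1},{"travel":[12.7,-14.4,0],"delta_rot":[0,0,0.175],"grip":1},{"travel":[16.2,-17.7,0],"delta_rot":[0,0,0.22],"grip":1},{"travel":[19.9,-20.8,0],"delta_rot":[0,0,0.26],"grip":1},{"travel":[23.7,-23.7,0],"delta_rot":[0,0,0.305],"grip":1},{"travel":[27.6,-26.4,0],"delta_rot":[0,0,0.35],"grip":1},{"travel":[31.7,-29,0],"delta_rot":[0,0,0.39],"grip":1},{"travel":[35.8,-31.4,0],"delta_rot":[0,0,0.435],"grip":1}]}}

```text
time_s: 7.15
position: [0.528, -0.0301, 0.2263]
tool_rot: [-179.9, 0.1, -21.6]
wrist_force: [-1.5, 1.6, 0.3]
finger_gap: -0.0
```

```bash
cat > look.py <<'E'
import sys
from station import read_state,camera
import cv2,pickle
k=sys.argv[1]
q=read_state();print(q["position"],q["tool_rot"],q["wrist_force"],q["time_s"])
ims=[]
for n in("scene","top"):
    c=camera(n); pickle.dump(c,open(f"pics/{n}{k}.pkl","wb"))
    f=c["frame"][...,::-1]; ims.append(f[160:340,210:410] if n=="scene" else f[180:360,240:440])
cv2.imwrite(f"pics/m{k}.png",cv2.resize(cv2.hconcat(ims),(800,360),interpolation=2))
E
python3 look.py 4
```

```text
[ 0.52799937 -0.03007953  0.22625015] [-1.79888537e+02  1.28382002e-01 -2.16264173e+01] [-1.54389441  1.56108457  0.34626246] 7.15
```

View pics/m4.png

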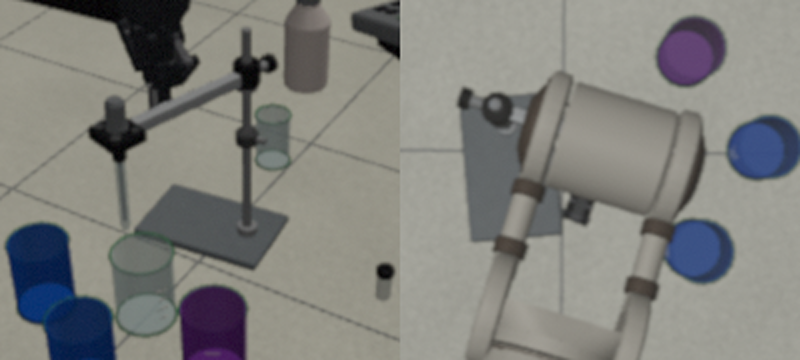

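Request:
{"api": "drive_tool", "payload": {"motion": [{"travel":[4,-2,0],"delta_rot":[0,0,0.04],"grip":1},{"travel":[7.8,-3.9,0],"delta_rot":[0,0,0.08],"grip":1},{"travel":[11.8,-5.6,0],"delta_rot":[0,0,0.12],"grip":1},{"travel":[15.8,-7.1,0],"delta_rot":[0,0,0.16],"grip":1},{"travel":[15.8,-7.1,0],"delta_rot":[0,0,0.16],"grip":1}]}}

```text
time_s: 7.75
position: [0.5442, -0.0376, 0.2263]
tool_rot: [-179.9, 0.1, -12.6]
wrist_force: [0.6, 0.6, -0.1]
finger_gap: 0.002
```

```bash
python3 look.py 5
python3 - <<'E'
import cv2,pickle
c=pickle.load(open("pics/scene5.pkl","rb"));cv2.imwrite("pics/c5.png",cv2.resize(c["frame"][190:340,230:390,::-1],(640,600),interpolation=2))
E
```

```text
[ 0.54422084 -0.03755366  0.22628443] [-1.79910081e+02  7.52925603e-02 -1.26358404e+01] [ 0.55537976  0.62460543 -0.12376118] 7.75
```

View pics/c5.png

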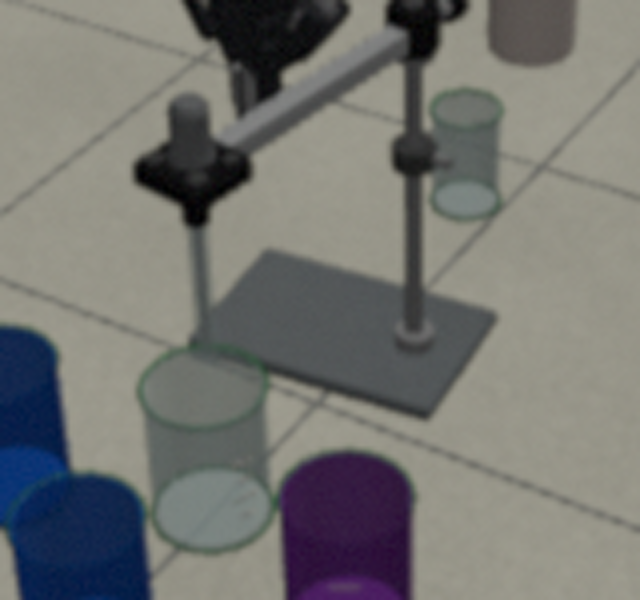

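Run:
```python
from h import *
np.set_printoptions(precision=4,suppress=True)
s=load("scene5");C=lambda u,v:(230+u/4-.375,190+v/4-.375)
rod=np.array([.5807,.067])
for n,p,z in(("head",(188,101),.282),("tip",(203,349),.113),("tip2",(203,349),.108),("rim",(203,387),.095),("floor",(213,508),.002)):
    q=onz(s,*C(*p),z);d=q[:2]-rod;print(n,q,np.linalg.norm(d),np.degrees(np.arctan2(d[1],d[0])))
t=load("top5");cv2.imwrite("pics/t5.png",cv2.resize(t["frame"][190:340,250:450,::-1],(800,600),interpolation=2))
```

```text
head [ 0.5546 -0.1109  0.282 ] 0.17982598576582165 -98.34963251973095
tip [ 0.5453 -0.1026  0.113 ] 0.17329548397182987 -101.78607081451364
tip2 [ 0.5415 -0.0978  0.108 ] 0.16935462034409623 -103.38267208700975
rim [ 0.5507 -0.1123  0.095 ] 0.18175688480339028 -99.49696513755795
floor [ 0.5497 -0.1106  0.002 ] 0.18033161638622516 -99.90043638377395
```

View pics/t5.png

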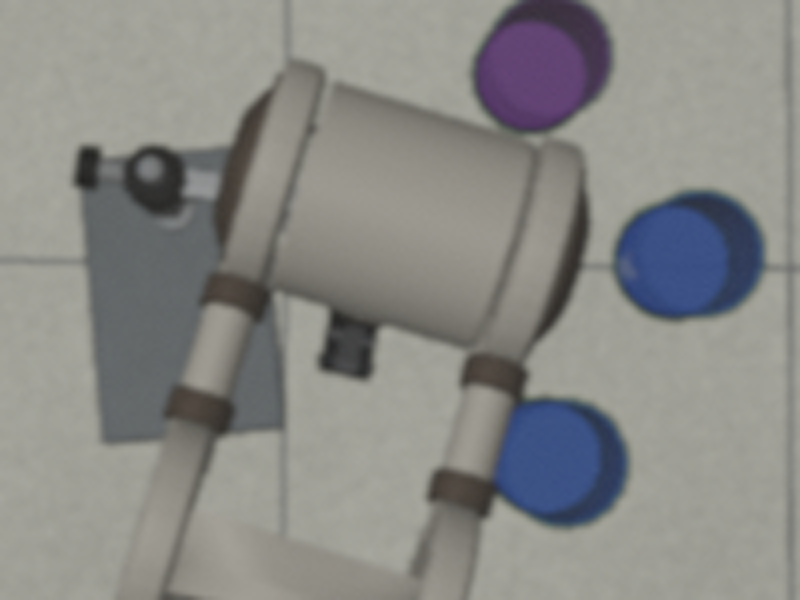

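The tip sits low against the rim in this view and its radius disagrees, so the reading is uncertain. I'll back off clear of the arm and look from above.

Request:
{"api": "drive_tool", "payload": {"motion": [{"travel":[-10,1,0],"delta_rot":[0,0,0],"grip":1},{"travel":[-30,4,0],"delta_rot":[0,0,0],"grip":1},{"travel":[-50,5,30],"delta_rot":[0,0,0],"grip":1},{"travel":[-80,5,60],"delta_rot":[0,0,0],"grip":1},{"travel":[-110,5,80],"delta_rot":[0,0,0],"grip":1},{"travel":[-140,5,80],"delta_rot":[0,0,0],"grip":1},{"travel":[-170,5,80],"delta_rot":[0,0,0],"grip":1},{"travel":[-170,5,80],"delta_rot":[0,0,0],"grip":1}]}}

```text
time_s: 8.65
position: [0.3717, -0.0322, 0.3065]
tool_rot: [-180.0, -0.0, -12.8]
wrist_force: [0.6, -0.1, 0.5]
finger_gap: -0.004
```

```bash
python3 look.py 6
python3 - <<'E'
from h import *
t=load("top6");cv2.imwrite("pics/t6.png",cv2.resize(t["frame"][190:340,250:450,::-1],(800,600),interpolation=2))
c=load("scene6");cv2.imwrite("pics/c6.png",cv2.resize(c["frame"][190:340,230:390,::-1],(640,600),interpolation=2))
E
```

```text
[ 0.37174486 -0.03215362  0.30652152] [-1.79955595e+02 -2.73904823e-02 -1.27558619e+01] [ 0.63091945 -0.14900574  0.45813859] 8.65
```

View pics/t6.png

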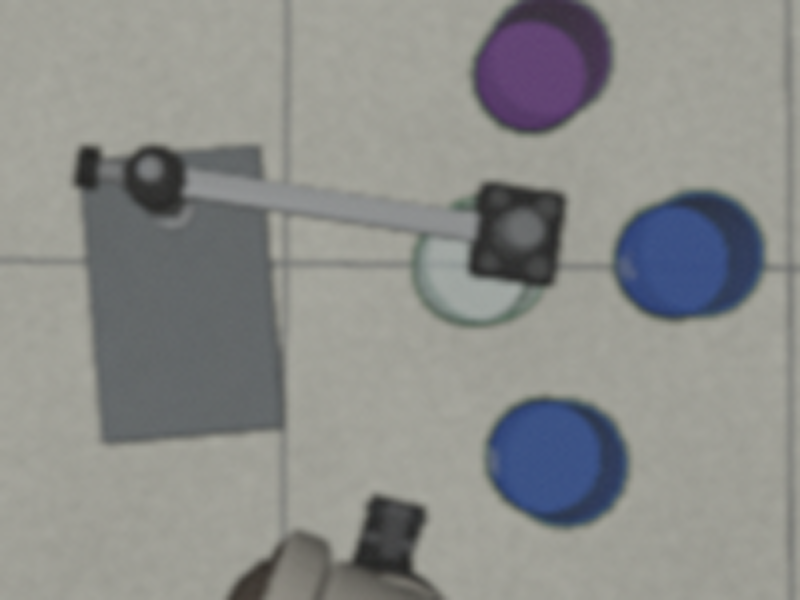

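View pics/c6.png

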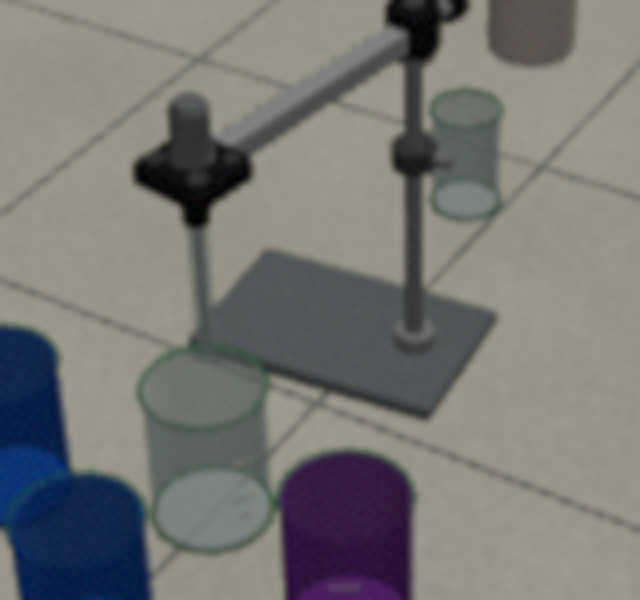

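Run:
```python
from h import *
np.set_printoptions(precision=4,suppress=True)
t=load("top6");s=load("scene6");rod=np.array([.5807,.067])
T=lambda u,v:(250+u/4-.375,190+v/4-.375);C=lambda u,v:(230+u/4-.375,190+v/4-.375)
def P(n,q):
    d=q[:2]-rod;print(n,q,"r %.4f ang %.2f"%(np.linalg.norm(d),np.degrees(np.arctan2(d[1],d[0]))))
P("head",onz(t,*T(522,229),.282));P("block",onz(t,*T(518,234),.247));P("tri",tri(t,T(522,229),s,C(188,101))[0])
for p in((190,184),(470,226)):P("bar",onz(t,*T(*p),.247))
P("rodtop",onz(t,*T(151,166),.300))
# beaker by both views
P("rim tri",tri(t,T(488,257),s,C(203,387))[0]);P("floor tri",tri(t,T(472,268),s,C(213,508))[0])
for ang in(-103,-102,-101,-100,-99,-98,-97):
    e=rod+.18*np.array([np.cos(np.radians(ang)),np.sin(np.radians(ang))])
    f=lambda z:((proj(s,[*e,z])-[230,190])*4+1.5)
    print(ang,e,"shaft@.2",f(.2),"@.13",f(.13),"tip.112",f(.112),"head",f(.282),"top",(proj(t,[*e,.282])-[250,190])*4+1.5)
```

```text
head [ 0.5555 -0.109   0.282 ] r 0.1778 ang -98.14
block [ 0.5552 -0.1109  0.247 ] r 0.1797 ang -98.17
tri [ 0.5548 -0.1097  0.2814] r 0.1785 ang -98.34
bar [0.5781 0.0502 0.247 ] r 0.0170 ang -98.65
bar [ 0.5588 -0.0873  0.247 ] r 0.1559 ang -98.06
rodtop [0.5823 0.0668 0.3   ] r 0.0016 ang -7.01
rim tri [ 0.5505 -0.111   0.0941] r 0.1806 ang -99.62
floor tri [ 0.5489 -0.1099  0.001 ] r 0.1797 ang -100.19
-103 [ 0.5402 -0.1084] shaft@.2 [178.6662 223.3988] @.13 [187.3878 327.5779] tip.112 [189.5301 353.1687] head [167.5857  91.0411] top [520.5576 261.211 ]
-102 [ 0.5433 -0.1091] shaft@.2 [182.6682 225.7603] @.13 [191.2598 330.0212] tip.112 [193.3701 355.6302] head [171.7513  93.2807] top [522.0118 254.7729]
-101 [ 0.5464 -0.1097] shaft@.2 [186.7607 228.0842] @.13 [195.2184 332.4256] tip.112 [197.2956 358.0525] head [176.0124  95.4847] top [523.3526 248.3118]
-100 [ 0.5494 -0.1103] shaft@.2 [190.9424 230.3695] @.13 [199.2623 334.79  ] tip.112 [201.3056 360.4344] head [180.3678  97.6521] top [524.5797 241.8297]
-99 [ 0.5525 -0.1108] shaft@.2 [195.2121 232.6151] @.13 [203.3904 337.1131] tip.112 [205.3988 362.7747] head [184.8162  99.7818] top [525.6927 235.3287]
-98 [ 0.5556 -0.1112] shaft@.2 [199.5686 234.8198] @.13 [207.6015 339.3939] tip.112 [209.574  365.0725] head [189.3563 101.8729] top [526.6914 228.8106]
-97 [ 0.5588 -0.1117] shaft@.2 [204.0105 236.9826] @.13 [211.8941 341.6313] tip.112 [213.8299 367.3265] head [193.9866 103.9243] top [527.5755 222.2776]
```

Top view: head at (522,229), beaker floor centre at (472,268). The arm coasted slightly, to -98.3°, while the beaker is at -99.8°, so it is about 4.7 mm past the middle. I'll nudge it back gently from the other side.

Request:
{"api": "drive_tool", "payload": {"motion": [{"travel":[20,0,20],"delta_rot":[0,0,0],"grip":1},{"travel":[60,-4,25],"delta_rot":[0,0,0.02],"grip":1},{"travel":[100,-8,25],"delta_rot":[0,0,0.05],"grip":1},{"travel":[140,-12,25],"delta_rot":[0,0,0.05],"grip":1},{"travel":[180,-16,25],"delta_rot":[0,0,0.05],"grip":1},{"travel":[215,-17,25],"delta_rot":[0,0,0.05],"grip":1},{"travel":[235,-17,25],"delta_rot":[0,0,0.05],"grip":1},{"travel":[235,-17,0],"delta_rot":[0,0,0.05],"grip":1},{"travel":[235,-17,0],"delta_rot":[0,0,0.05],"grip":1}]}}

```text
time_s: 9.65
position: [0.6082, -0.0488, 0.3015]
tool_rot: [-179.9, 0.4, -9.8]
wrist_force: [-0.6, -1.1, -1.4]
finger_gap: -0.0
```

Request:
{"api": "drive_tool", "payload": {"motion": [{"travel":[0,0,-25],"delta_rot":[0,0,0],"grip":1},{"travel":[0,0,-50],"delta_rot":[0,0,0],"grip":1},{"travel":[0,0,-70],"delta_rot":[0,0,0],"grip":1},{"travel":[0,0,-80],"delta_rot":[0,0,0],"grip":1},{"travel":[0,0,-80],"delta_rot":[0,0,0],"grip":1}]}}

```text
time_s: 10.15
position: [0.6075, -0.0485, 0.2202]
tool_rot: [-179.9, 0.6, -9.9]
wrist_force: [0.3, 0.4, 0.8]
finger_gap: 0.002
```

Request:
{"api": "drive_tool", "payload": {"motion": [{"travel":[-8,1,0],"delta_rot":[0,0,0],"grip":1},{"travel":[-16,2.5,0],"delta_rot":[0,0,0],"grip":1},{"travel":[-22,3.5,0],"delta_rot":[0,0,0],"grip":1},{"travel":[-25,4,0],"delta_rot":[0,0,0],"grip":1},{"travel":[-26,4.5,0],"delta_rot":[0,0,0],"grip":1},{"travel":[-27,4.6,0],"delta_rot":[0,0,0],"grip":1},{"travel":[-28,4.8,0],"delta_rot":[0,0,0],"grip":1},{"travel":[-29,5,0],"delta_rot":[0,0,0],"grip":1}]}}

```text
time_s: 10.95
position: [0.5787, -0.0436, 0.2204]
tool_rot: [-179.9, 0.5, -9.9]
wrist_force: [1.5, -0.4, 1.3]
finger_gap: -0.001
```

Request:
{"api": "drive_tool", "payload": {"motion": [{"travel":[-0.7,0.1,0],"delta_rot":[0,0,0],"grip":1},{"travel":[-1.4,0.2,0],"delta_rot":[0,0,0],"grip":1},{"travel":[-2,0.3,0],"delta_rot":[0,0,0],"grip":1},{"travel":[-2.5,0.4,0],"delta_rot":[0,0,0],"grip":1}]}}

```text
time_s: 11.35
position: [0.5762, -0.0432, 0.2204]
tool_rot: [-179.9, 0.5, -9.9]
wrist_force: [0.5, -0.8, 0.2]
finger_gap: -0.002
```

```bash
python3 look.py 7
python3 - <<'E'
from h import *
c=load("scene7");cv2.imwrite("pics/c7.png",cv2.resize(c["frame"][190:340,230:390,::-1],(640,600),interpolation=2))
E
```

```text
[ 0.57619314 -0.04320427  0.22036701] [-179.85970905    0.53997135   -9.85789486] [ 0.51820102 -0.81963201  0.22571634] 11.35
```

View pics/c7.png

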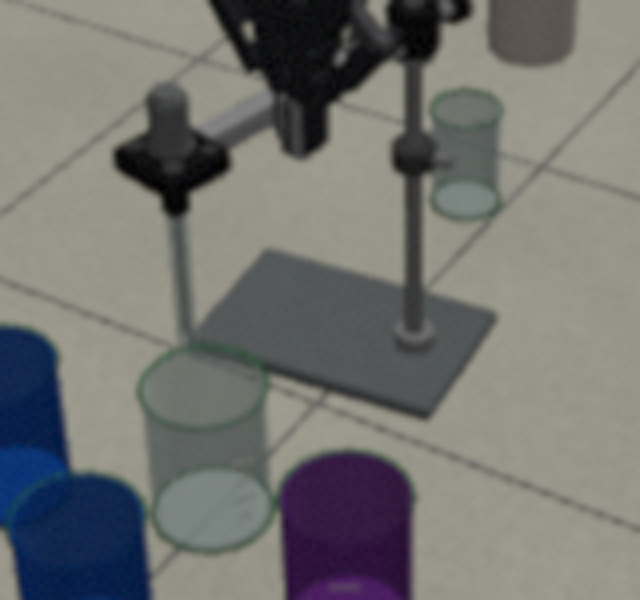

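The head is now at (168,91), which puts the arm near -103°. Both contacts fit a real finger offset of about 20.7 mm, so there was no coasting. I'll go back to the other side and push to TCP x ≈ 0.5413.

Request:
{"api": "drive_tool", "payload": {"motion": [{"travel":[10,-1,0],"delta_rot":[0,0,0],"grip":1},{"travel":[25,-2,10],"delta_rot":[0,0,0],"grip":1},{"travel":[25,-2,50],"delta_rot":[0,0,0],"grip":1},{"travel":[25,-2,90],"delta_rot":[0,0,0],"grip":1},{"travel":[0,0,95],"delta_rot":[0,0,0],"grip":1},{"travel":[-40,3,95],"delta_rot":[0,0,0],"grip":1},{"travel":[-75,7,95],"delta_rot":[0,0,0],"grip":1},{"travel":[-85,8,95],"delta_rot":[0,0,0],"grip":1},{"travel":[-85,8,95],"delta_rot":[0,0,0],"grip":1}]}}

```text
time_s: 12.35
position: [0.4909, -0.035, 0.3156]
tool_rot: [-179.9, 0.5, -9.9]
wrist_force: [0.4, -0.5, 1.4]
finger_gap: -0.004
```

Request:
{"api": "drive_tool", "payload": {"motion": [{"travel":[0,0,-30],"delta_rot":[0,0,0],"grip":1},{"travel":[0,0,-60],"delta_rot":[0,0,0],"grip":1},{"travel":[0,0,-85],"delta_rot":[0,0,0],"grip":1},{"travel":[0,0,-92],"delta_rot":[0,0,0],"grip":1},{"travel":[0,0,-92],"delta_rot":[0,0,0],"grip":1}]}}

```text
time_s: 12.85
position: [0.491, -0.035, 0.2226]
tool_rot: [-179.8, 0.7, -9.9]
wrist_force: [-0.3, -0.6, 0.9]
finger_gap: 0.001
```

Request:
{"api": "drive_tool", "payload": {"motion": [{"travel":[12,-1,0],"delta_rot":[0,0,0],"grip":1},{"travel":[24,-2,0],"delta_rot":[0,0,0],"grip":1},{"travel":[33,-2.5,0],"delta_rot":[0,0,0],"grip":1},{"travel":[38,-2.9,0],"delta_rot":[0,0,0],"grip":1},{"travel":[41,-2.9,0],"delta_rot":[0,0,0],"grip":1},{"travel":[43,-2.9,0],"delta_rot":[0,0,0],"grip":1},{"travel":[45,-2.9,0],"delta_rot":[0,0,0],"grip":1},{"travel":[47,-2.9,0],"delta_rot":[0,0,0],"grip":1},{"travel":[48.5,-2.9,0],"delta_rot":[0,0,0],"grip":1},{"travel":[49.5,-2.9,0],"delta_rot":[0,0,0],"grip":1}]}}

```text
time_s: 13.85
position: [0.5404, -0.0379, 0.2225]
tool_rot: [-179.8, 0.7, -9.9]
wrist_force: [-1.6, -1.0, -0.7]
finger_gap: 0.002
```

```bash
python3 look.py 8
python3 - <<'E'
from h import *
c=load("scene8");cv2.imwrite("pics/c8.png",cv2.resize(c["frame"][190:340,230:390,::-1],(640,600),interpolation=2))
E
```

```text
[ 0.54042649 -0.03793913  0.22252421] [-179.83651702    0.6823848    -9.86975658] [-1.61732422 -0.99544248 -0.69920735] 13.85
```

View pics/c8.png

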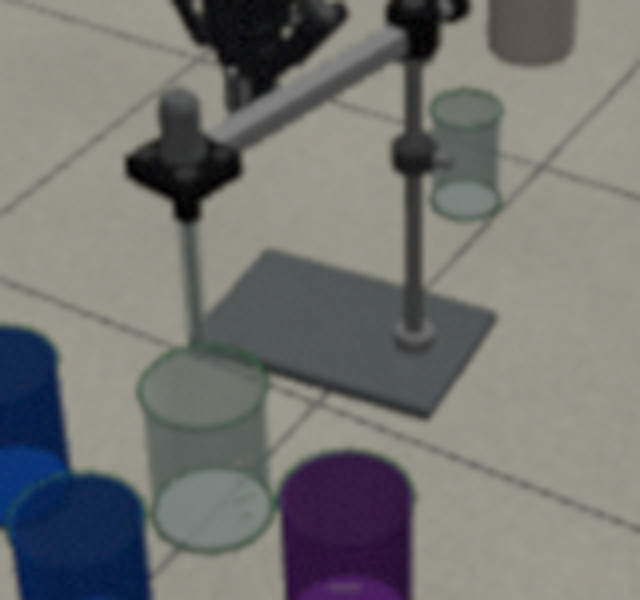

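Head at (180,96) matches -100°, which is over the beaker's middle. Next I'll withdraw, rise, and move above the bar at radius about 0.12.

Request:
{"api": "drive_tool", "payload": {"motion": [{"travel":[-10,1,0],"delta_rot":[0,0,0],"grip":1},{"travel":[-25,2,5],"delta_rot":[0,0,0],"grip":1},{"travel":[-25,2,40],"delta_rot":[0,0,0],"grip":1},{"travel":[-20,-5,70],"delta_rot":[0,0,0],"grip":1},{"travel":[0,-13,75],"delta_rot":[0,0,0],"grip":1},{"travel":[19,-13,70],"delta_rot":[0,0,0],"grip":1},{"travel":[19.5,-13.3,50],"delta_rot":[0,0,0],"grip":1},{"travel":[19.5,-13.3,42],"delta_rot":[0,0,0],"grip":1},{"travel":[19.5,-13.3,40],"delta_rot":[0,0,0],"grip":1}]}}

```text
time_s: 14.85
position: [0.5588, -0.0508, 0.2611]
tool_rot: [-179.8, 0.8, -9.9]
wrist_force: [0.3, -0.5, -1.0]
finger_gap: 0.003
```

```bash
python3 look.py 9
python3 - <<'E'
from h import *
c=load("scene9");cv2.imwrite("pics/c9.png",cv2.resize(c["frame"][170:320,230:390,::-1],(640,600),interpolation=2))
E
```

```text
[ 0.5588218  -0.05076342  0.26110232] [-179.79762545    0.83081226   -9.85919245] [ 0.31223284 -0.47518016 -0.9625946 ] 14.85
```

View pics/c9.png

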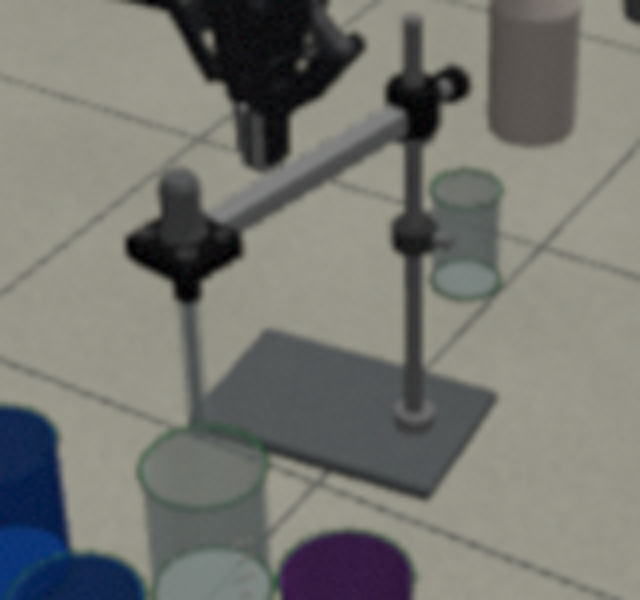

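The finger is above the bar: its tip is at (263,165) and the bar passes at about (265,192). I'll press down slowly.

Request:
{"api": "drive_tool", "payload": {"motion": [{"travel":[1,0,-5],"delta_rot":[0,0,0],"grip":1},{"travel":[1,0,-9],"delta_rot":[0,0,0],"grip":1},{"travel":[1,0,-12],"delta_rot":[0,0,0],"grip":1},{"travel":[1,0,-15],"delta_rot":[0,0,0],"grip":1},{"travel":[1,0,-18],"delta_rot":[0,0,0],"grip":1},{"travel":[1,0,-20],"delta_rot":[0,0,0],"grip":1}]}}

```text
time_s: 15.55
position: [0.5607, -0.0511, 0.2428]
tool_rot: [-179.8, 0.7, -9.9]
wrist_force: [-0.9, 0.4, 2.5]
finger_gap: 0.007
```

```bash
python3 look.py 10
python3 - <<'E'
from h import *
c=load("scene10");cv2.imwrite("pics/c10.png",cv2.resize(c["frame"][170:320,230:390,::-1],(640,600),interpolation=2))
E
```

```text
[ 0.56068384 -0.05106393  0.24282331] [-179.82588511    0.6583169    -9.86176034] [-0.89409999  0.37453113  2.53703354] 15.55
```

View pics/c10.png

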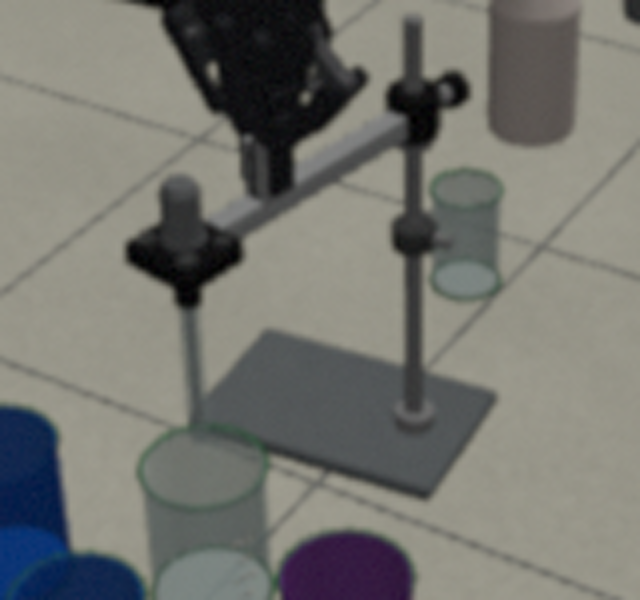

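Contact made at 2.5 N, and the arm slides down straight (head column unchanged). I'll continue.

Request:
{"api": "drive_tool", "payload": {"motion": [{"travel":[0,0,-3],"delta_rot":[0,0,0],"grip":1},{"travel":[0,0,-6],"delta_rot":[0,0,0],"grip":1},{"travel":[0,0,-9],"delta_rot":[0,0,0],"grip":1},{"travel":[0,0,-12],"delta_rot":[0,0,0],"grip":1},{"travel":[0,0,-15],"delta_rot":[0,0,0],"grip":1},{"travel":[0,0,-18],"delta_rot":[0,0,0],"grip":1},{"travel":[0,0,-20],"delta_rot":[0,0,0],"grip":1}]}}

```text
time_s: 16.35
position: [0.5606, -0.0511, 0.2223]
tool_rot: [-179.8, 0.7, -9.9]
wrist_force: [-0.3, 1.2, 2.9]
finger_gap: -0.001
```

Request:
{"api": "drive_tool", "payload": {"motion": [{"travel":[0,0,-3],"delta_rot":[0,0,0],"grip":1},{"travel":[0,0,-6],"delta_rot":[0,0,0],"grip":1},{"travel":[0,0,-9],"delta_rot":[0,0,0],"grip":1},{"travel":[0,0,-12],"delta_rot":[0,0,0],"grip":1},{"travel":[0,0,-15],"delta_rot":[0,0,0],"grip":1},{"travel":[0,0,-18],"delta_rot":[0,0,0],"grip":1},{"travel":[0,0,-20],"delta_rot":[0,0,0],"grip":1}]}}

```text
time_s: 17.05
position: [0.5605, -0.051, 0.2019]
tool_rot: [-179.8, 0.7, -9.9]
wrist_force: [0.4, -0.5, 3.2]
finger_gap: -0.001
```

```bash
python3 look.py 11
python3 - <<'E'
from h import *
c=load("scene11");cv2.imwrite("pics/c11.png",cv2.resize(c["frame"][170:320,230:390,::-1],(640,600),interpolation=2))
E
```

```text
[ 0.56053596 -0.05104486  0.20189826] [-179.81990198    0.69428923   -9.86752368] [ 0.40753982 -0.50769217  3.1949977 ] 17.05
```

View pics/c11.png

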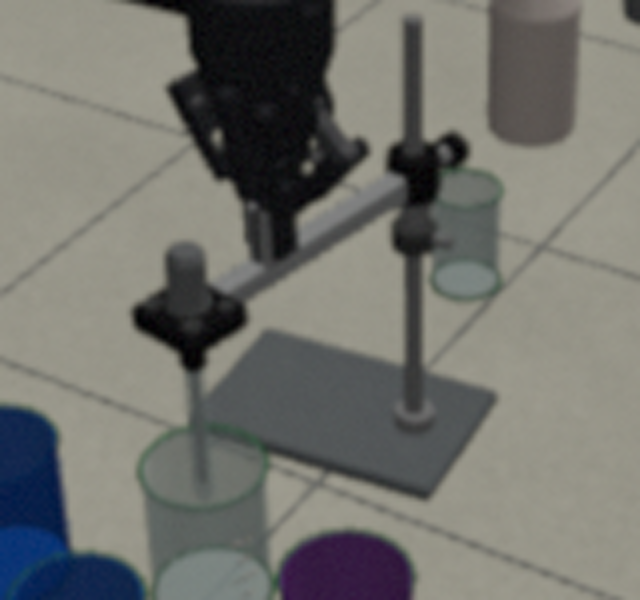

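The tip is entering the beaker at about (203,488), and the hub is just above the collar. I'll do the last ~11 mm in small steps and watch the force.

Request:
{"api": "drive_tool", "payload": {"motion": [{"travel":[0,0,-2],"delta_rot":[0,0,0],"grip":1},{"travel":[0,0,-4],"delta_rot":[0,0,0],"grip":1},{"travel":[0,0,-6],"delta_rot":[0,0,0],"grip":1},{"travel":[0,0,-8],"delta_rot":[0,0,0],"grip":1}]}}

```text
time_s: 17.55
position: [0.5605, -0.0511, 0.1937]
tool_rot: [-179.8, 0.7, -9.9]
wrist_force: [-0.4, -0.6, 2.4]
finger_gap: -0.002
```

Request:
{"api": "drive_tool", "payload": {"motion": [{"travel":[0,0,-1],"delta_rot":[0,0,0],"grip":1},{"travel":[0,0,-2],"delta_rot":[0,0,0],"grip":1}]}}

```text
time_s: 17.75
position: [0.5605, -0.0511, 0.1916]
tool_rot: [-179.8, 0.7, -9.9]
wrist_force: [0.3, -0.1, 2.6]
finger_gap: -0.004
```

Request:
{"api": "drive_tool", "payload": {"motion": [{"travel":[0,0,-0.7],"delta_rot":[0,0,0],"grip":1},{"travel":[0,0,-1],"delta_rot":[0,0,0],"grip":1}]}}

```text
time_s: 17.95
position: [0.5605, -0.0511, 0.1906]
tool_rot: [-179.8, 0.7, -9.9]
wrist_force: [0.5, 0.2, 2.7]
finger_gap: 0.004
```

Request:
{"api": "drive_tool", "payload": {"motion": [{"travel":[0,0,-0.7],"delta_rot":[0,0,0],"grip":1},{"travel":[0,0,-0.7],"delta_rot":[0,0,0],"grip":1}]}}

```text
time_s: 18.15
position: [0.5605, -0.0511, 0.1898]
tool_rot: [-179.8, 0.7, -9.9]
wrist_force: [0.1, -0.3, 2.7]
finger_gap: -0.001
```

Request:
{"api": "drive_tool", "payload": {"motion": [{"travel":[0,0,-0.7],"delta_rot":[0,0,0],"grip":1},{"travel":[0,0,-0.7],"delta_rot":[0,0,0],"grip":1}]}}

```text
time_s: 18.35
position: [0.5605, -0.0511, 0.189]
tool_rot: [-179.8, 0.7, -9.9]
wrist_force: [1.0, -0.4, 2.7]
finger_gap: 0.001
```

Request:
{"api": "drive_tool", "payload": {"motion": [{"travel":[0,0,-0.8],"delta_rot":[0,0,0],"grip":1},{"travel":[0,0,-0.8],"delta_rot":[0,0,0],"grip":1}]}}

```text
time_s: 18.55
position: [0.5605, -0.0511, 0.1881]
tool_rot: [-179.8, 0.7, -9.9]
wrist_force: [-0.3, 0.2, 2.4]
finger_gap: 0.001
```

Request:
{"api": "drive_tool", "payload": {"motion": [{"travel":[0,0,-0.8],"delta_rot":[0,0,0],"grip":1},{"travel":[0,0,-0.8],"delta_rot":[0,0,0],"grip":1}]}}

```text
time_s: 18.75
position: [0.5606, -0.0511, 0.1874]
tool_rot: [-179.8, 0.7, -9.9]
wrist_force: [-0.6, 0.1, 3.6]
finger_gap: 0.001
```

```bash
python3 look.py 12
python3 - <<'E'
from h import *
c=load("scene12");cv2.imwrite("pics/c12.png",cv2.resize(c["frame"][170:320,230:390,::-1],(640,600),interpolation=2))
E
```

```text
[ 0.56057794 -0.05110449  0.18742971] [-179.82236091    0.69017885   -9.87134638] [-0.56240947  0.11567578  3.63782058] 18.75
```

View pics/c12.png

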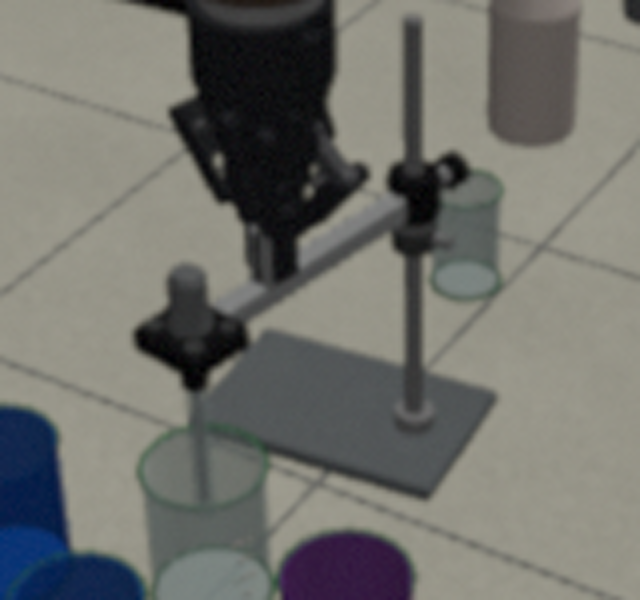

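Request:
{"api": "drive_tool", "payload": {"motion": [{"travel":[0,0,-0.6],"delta_rot":[0,0,0],"grip":1},{"travel":[0,0,-0.6],"delta_rot":[0,0,0],"grip":1}]}}

```text
time_s: 19.05
position: [0.5606, -0.0511, 0.187]
tool_rot: [-179.8, 0.7, -9.9]
wrist_force: [-0.0, 0.6, 4.8]
finger_gap: -0.003
```

Request:
{"api": "drive_tool", "payload": {"motion": [{"travel":[0,0,-0.6],"delta_rot":[0,0,0],"grip":1},{"travel":[0,0,-0.6],"delta_rot":[0,0,0],"grip":1}]}}

```text
time_s: 19.25
position: [0.5607, -0.0512, 0.1867]
tool_rot: [-179.8, 0.7, -9.9]
wrist_force: [-1.2, 0.3, 4.8]
finger_gap: 0.001
```

Request:
{"api": "drive_tool", "payload": {"motion": [{"travel":[0,0,-0.9],"delta_rot":[0,0,0],"grip":1},{"travel":[0,0,-0.9],"delta_rot":[0,0,0],"grip":1}]}}

```text
time_s: 19.45
position: [0.5608, -0.0512, 0.1862]
tool_rot: [-179.8, 0.6, -9.9]
wrist_force: [-2.0, -0.3, 6.8]
finger_gap: -0.001
```

Request:
{"api": "drive_tool", "payload": {"motion": [{"travel":[0,0,-0.9],"delta_rot":[0,0,0],"grip":1},{"travel":[0,0,-0.9],"delta_rot":[0,0,0],"grip":1}]}}

```text
time_s: 19.65
position: [0.561, -0.0512, 0.1859]
tool_rot: [-179.8, 0.6, -9.9]
wrist_force: [-1.0, 0.4, 7.5]
finger_gap: -0.001
```

The force climbed to 7.5 N while the motion stalled, so the sleeve is on the stop. I'll lift off straight up, then retreat towards the robot.

Request:
{"api": "drive_tool", "payload": {"motion": [{"travel":[0,0,3],"delta_rot":[0,0,0],"grip":1},{"travel":[0,0,15],"delta_rot":[0,0,0],"grip":1},{"travel":[0,0,40],"delta_rot":[0,0,0],"grip":1},{"travel":[0,0,75],"delta_rot":[0,0,0],"grip":1},{"travel":[-20,5,110],"delta_rot":[0,0,0],"grip":1},{"travel":[-60,10,130],"delta_rot":[0,0,0],"grip":1},{"travel":[-100,15,130],"delta_rot":[0,0,0],"grip":1},{"travel":[-140,20,130],"delta_rot":[0,0,0],"grip":1},{"travel":[-180,20,130],"delta_rot":[0,0,0],"grip":1},{"travel":[-190,20,130],"delta_rot":[0,0,0],"grip":1}]}}

```text
time_s: 20.65
position: [0.3682, -0.0306, 0.3157]
tool_rot: [-179.9, 0.6, -9.9]
wrist_force: [0.3, -0.5, 0.1]
finger_gap: 0.002
```

```bash
python3 look.py 13
python3 - <<'E'
from h import *
c=load("scene13");a=cv2.resize(c["frame"][190:340,230:390,::-1],(640,600),interpolation=2)
cv2.imwrite("pics/c13.png",a)
t=load("top13");cv2.imwrite("pics/t13.png",cv2.resize(t["frame"][190:340,250:450,::-1],(800,600),interpolation=2))
E
```

```text
[ 0.36823215 -0.03062182  0.31574632] [-179.85229453    0.64665667   -9.87676522] [ 0.29112396 -0.4629259   0.10368322] 20.65
```

View pics/c13.png

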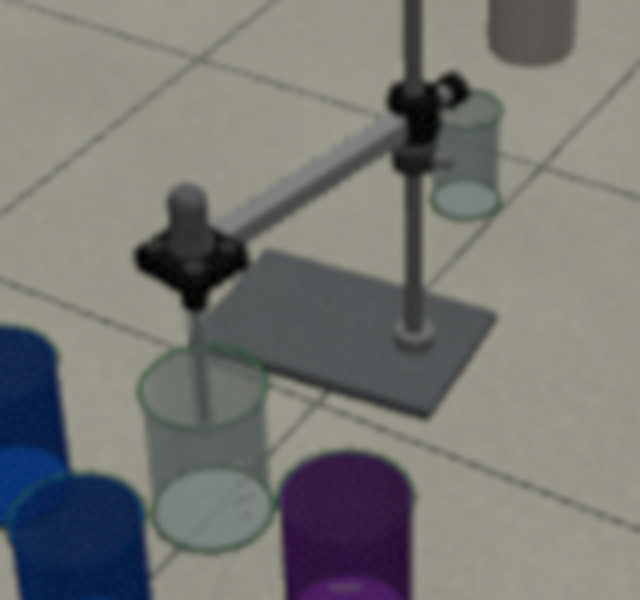

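View pics/t13.png

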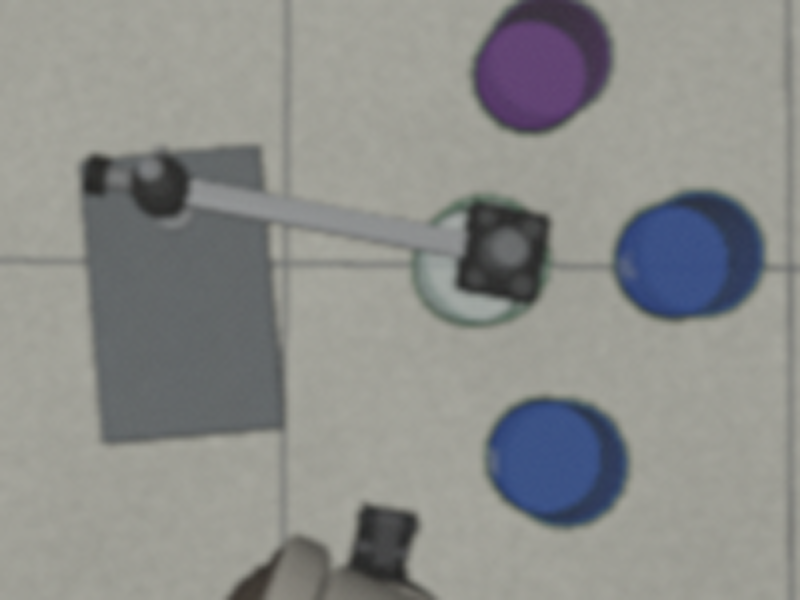

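Run:
```python
from h import *
np.set_printoptions(precision=4,suppress=True)
t=load("top13");s=load("scene13");rod=np.array([.5807,.067])
T=lambda u,v:(250+u/4-.375,190+v/4-.375);C=lambda u,v:(230+u/4-.375,190+v/4-.375)
q,g=tri(t,T(508,249),s,C(188,193));d=q[:2]-rod
print(q,g,np.degrees(np.arctan2(d[1],d[0])),np.linalg.norm(d))
print(onz(t,*T(508,249),.226))
a=load("scene0");b=s
print("px diff small/wide beaker region",np.abs(a["frame"][275:330,200:345].astype(int)-b["frame"][275:330,200:345]).mean())
c12=load("scene12");x=c12["frame"][200:245,320:350,::-1];y=s["frame"][200:245,320:350,::-1]
cv2.imwrite("pics/hub.png",cv2.resize(cv2.hconcat([x,y]),(800,600),interpolation=2))
```

```text
[ 0.5487 -0.1087  0.2227] 0.0007019533707590917 -100.31863457396851 0.17861085066376967
[ 0.5488 -0.1082  0.226 ]
px diff small/wide beaker region 1.5367189132706374
```

View pics/hub.png

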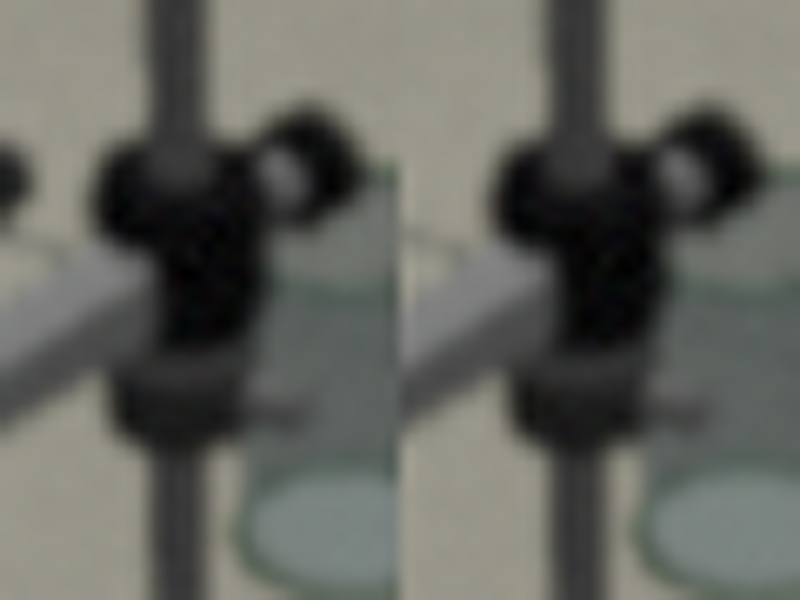

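The sleeve sits on the collar with no gap, and the electrode axis is within about 2 mm of the beaker's axis. The hand is clear, so I'm handing in.

```bash
python3 -c "
from station import r
print(r.close_job())"
```

```text
the job is handed in; nothing more can be done
None
```

The electrode now hangs in the middle of the wide clear beaker, with the sleeve down on the stop collar and the hand clear. I handed the job in at about 20.7 s.

**What I did:** I pushed the arm's bar round with the shut fingertips, about 110 mm from the rod. The first push went about 1.5° too far because the finger was wider than I had assumed. The correction from the other side overshot to about -103°, so I pushed a third time and stopped at about -100°. I then pressed the bar straight down and lifted off.

**Last checks:**
- **Centring:** the electrode axis was at about (0.549, -0.110) and the beaker's axis at about (0.550, -0.111), so they are within about 2 mm.
- **Height:** sliding took about 2.5–3 N. The force then rose to 7.5 N and the motion nearly stopped. The close-up shows the hub on the collar with no gap, and the electrode tip inside the beaker.
- **Disagreement:** the finger's height readings at the end came out about 3–5 mm lower than the bar's stated height on the collar. The head position found from the two cameras was also about 3 mm low. I relied on the force rise and the close-up instead.
- **Surroundings:** the beakers appeared unmoved in the last pictures. I did not re-measure the bottles or the storage vial.

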